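# Lock and charge the shaker mill

## Robot

A 6-joint arm with a two-finger parallel gripper is mounted at the origin on a cart in front of the work surface, level with it; the furniture and walls round the work are solid. World frame = base frame: x ahead of the robot, y to its left, z up, the work surface at z = 0. Lengths are in mm, angles in rad, forces in N, time in s.
With the tool pointing down it reaches from about 300 to 775 mm from the base axis. Payload 14.6 kg.
Tool frame: the origin (TCP) lies on the centre line of the jaws, within the pads' length; the fingertips stand 8 mm ahead of it and the grasp point (between the pads) lies 11 mm behind it; z points along the fingers, y is the direction in which the jaws open and shut (so a half turn about z gives the same grasp; the last joint's range is limited). The gripper opens to 94 mm and grips with 3 to 60 N. Pads are 16 mm wide; open, the fingers measure 119 mm over their backs; the gripper's body (75 mm by 177 mm) begins 78 mm behind the grasp point.
Start: joints at [1.117, 0.3, 1.521, -0, 1.321, -0.067], TCP at [207.471, 509.357, 213.446] pointing down, gripper open.
Joint ranges: [-3.03, 3.03], [-0.79, 2.21], [0.23, 2.52], [-1.04, 4.18], [0, 3.07], [-2.55, 2.55]. Speed limits (rad/s): [2.22, 2.22, 2.57, 3.14, 3.14, 3.14].

## Interface

Orientations are given as [roll, pitch, yaw] about the fixed x, y, z axes, in that order (R = Rz(yaw) Ry(pitch) Rx(roll)).
In Python, from cell import read_state, cams, manip gives the robot as it stands.
- The arm moves only by the shell command python3 -m handwheel 'ROWS' [OPENING] [FORCE]. ROWS is JSON, a list of rows, each a list of 4 numbers: the shift along the tool's x, y, z in m, then the turn about the tool's z in degrees. In form: [[dx, dy, dz, turn], ...]. A call has 1 to 5 rows; each row is the pose to reach, as a shift and turn from the pose measured when the call began, along the tool's axes at that moment; what a row does not reach only later rows make up. A row lasts 1/8 s, in which the tool goes at most 62.5 mm and 10.7 degrees, less where a joint would pass 70% of its speed; a pose out of reach is approached as far as the arm can. A call with a gripper value outside its range is refused whole. OPENING is the closure, from 0 (fully open) to 1 (shut), set as the call begins (- or left out, the last holds). The fingers move at their own pace and stop on an object; FORCE is the grip in N (left out, the last holds). Time passes only in rows, so rows that repeat a pose let the fingers close. It gives the time, the measured TCP pose, the force and the opening at its end, in the units of the state.
- read_state(): the state, without advancing time (a new reading comes with each control period).
- cams.camera(name): name is "scene" or "top"; returns the picture (400x640x3 uint8, red, green, blue); there is no depth.
- cams.get_calibration(name): a dict with "vertical_fov" (degrees; the focal length in pixels is half the picture's height over the tangent of half this angle, whatever the lens; pixels are square), "cx", "cy" (the principal point, pixels), "dist_coeffs" ([k1, k2, p1, p2, k3] as OpenCV has them; the pictures are not rectified), "R" (3x3) and "t" (3): a world point X has camera coordinates R X + t. Camera axes: x right, y down, z forward; pixel columns grow to the right and rows downward; lengths in mm; the calibration is good to about 2 mm. A picture is of the moment at which its call begins. get_calibration takes no time and is no camera call.
- manip.sign_off(): hands the job in, once; it reports no verdict.
The state is a dict: "clock": time; "joints": joint angles; "qd": joint speeds; "effort": joint torques, N m; "eef_pos": TCP position; "eef_rot": TCP orientation; "wrist_force": force on the tool from outside, world axes, zero at the start; "moment": the same for the moment, N m; "finger_gap": finger opening in mm.
Only numpy, scipy, OpenCV 4.12 (cv2) and the standard library are available. Lean on these libraries where they do the work, as an engineer would, in place of code of your own. Each camera call takes 0.05 s, during which the arm holds its last target. There are 200 camera calls.

## Task

Get the shaker mill ready: first lock its drive with the red-headed pin, which belongs fully down in the blind hole of the drive bar between the blue guards (the nose can be slid along the bar until it drops in). Only then pour the grinding cylinders from the blue cup into the steel bowl, put the stray cylinders standing on the bench in as well, stand the empty cup upright on the bench and close the bowl with its lid.

Things in the scene. Friction and masses are not known exactly. Their poses are not given: they have to be found in the camera images.
- mill: shaker mill fixed on the bench: housing 210 (x) by 270 mm (y), deck 50 mm high; origin at the centre of its underside, z up, x away from the robot at zero yaw. The steel bowl stands on its front (-x) half. A channel along its back half holds the dark drive bar, whose ends lie under blue guards (50 mm wide in x, tops at 58 mm, from 56 to 135 mm either side of the middle in y).
- window_mid (a point): middle of the window between the guards, on the drive bar's flat top (48 mm above the bench, 2 mm below the deck); axes as the mill's, y along the bar. Bar 41 mm wide, seen for 112 mm. Its one round blind hole (14 mm across, 22 mm deep, 1.5 mm chamfer) lies exactly on its centre line (x = 0), anywhere from y = -35 to 35 mm; no reading tells where. The bar is rigid and does not move.
- bowl_in (a point): centre of the inner floor of the steel grinding bowl, which is fixed on the mill, 56 mm above the bench; axes as the mill's. The bowl is open at the top, round, about 90 mm inside (102 mm outside), its rim 46 mm above this point.
- lock_pin: loose steel locking pin, 84 mm long, 70 g: shank 12 mm diameter, 50 mm long with a tapered nose (5 mm long, 7 mm across at its end), then a red head with black rings to grip, 20 mm diameter, 34 mm high. Origin at the nose end, z up to the head. At the start upright in its stand, nose 8 mm above the bench.
- pin_tip (a point): end of the locking pin's nose (same point as the pin's origin).
- pin_stand: black block 60 x 60 x 34 mm, fixed on the bench, with a hole that holds the locking pin upright (8 mm floor under it); origin at the centre of its underside.
- bowl_lid: loose bowl lid lying knob up on the bench, 160 g: steel disc 108 mm across, on it a black knob 24 mm diameter, under it a rubber plug 82 mm across that goes into the bowl's mouth. Origin at the centre of the plug's underside, z up: plug 0 to 6 mm, disc 6 to 12, knob 12 to 38. Seated, the disc lies on the rim, origin 40 mm above the bowl's inner floor.
- cup: blue plastic cup, loose, about 90 g, holding 4 to 6 grinding cylinders: 70 mm high, 50 mm outside diameter at the foot, widening to 60 mm at the rim, wall 3 mm, bottom 4 mm. Origin at the centre of its underside, z up.
- cup_mouth (a point): centre of the cup's mouth, 70 mm above its foot.
- grinder1: In the cup at the start: white ceramic grinding cylinder, 13 mm diameter, 13 mm high, 11 g; origin at the centre of its lower end face, z along its axis (it may lie on its side or stand on either end). Not in every run: if absent, nothing is reported.
- grinder2: In the cup at the start: white ceramic grinding cylinder, 13 mm diameter, 13 mm high, 11 g; origin at the centre of its lower end face, z along its axis (it may lie on its side or stand on either end). Not in every run: if absent, nothing is reported.
- grinder3: In the cup at the start: white ceramic grinding cylinder, 13 mm diameter, 13 mm high, 11 g; origin at the centre of its lower end face, z along its axis (it may lie on its side or stand on either end). Not in every run: if absent, nothing is reported.
- grinder4: In the cup at the start: white ceramic grinding cylinder, 13 mm diameter, 13 mm high, 11 g; origin at the centre of its lower end face, z along its axis (it may lie on its side or stand on either end). Not in every run: if absent, nothing is reported.
- grinder5: In the cup at the start: white ceramic grinding cylinder, 13 mm diameter, 13 mm high, 11 g; origin at the centre of its lower end face, z along its axis (it may lie on its side or stand on either end). Not in every run: if absent, nothing is reported.
- grinder6: In the cup at the start: white ceramic grinding cylinder, 13 mm diameter, 13 mm high, 11 g; origin at the centre of its lower end face, z along its axis (it may lie on its side or stand on either end). Not in every run: if absent, nothing is reported.
- grinder7: Stray, standing on the bench at the start: white ceramic grinding cylinder, 13 mm diameter, 13 mm high, 11 g; origin at the centre of its lower end face, z along its axis (it may lie on its side or stand on either end). Not in every run: if absent, nothing is reported.
- grinder8: Stray, standing on the bench at the start: white ceramic grinding cylinder, 13 mm diameter, 13 mm high, 11 g; origin at the centre of its lower end face, z along its axis (it may lie on its side or stand on either end). Not in every run: if absent, nothing is reported.
- grinder9: Stray, standing on the bench at the start: white ceramic grinding cylinder, 13 mm diameter, 13 mm high, 11 g; origin at the centre of its lower end face, z along its axis (it may lie on its side or stand on either end). Not in every run: if absent, nothing is reported.
Things that resemble listed ones, but are neither listed nor needed, are in the scene too. Of the things that look like the bowl_lid, the larger one is meant. Of the things that look like the cup, the larger one is meant.

How it is judged:
By the outcome, as a careful person would: the job done as asked, in the order asked, and still so for the second after the job is handed in, with the robot touching nothing.
Of grinder1, grinder2, grinder3, grinder4, grinder5, grinder6 only 4 to 6 are there at a start; the rules pass over those that are not, and their reading is None.
Of grinder7, grinder8, grinder9 only 2 to 3 are there at a start; the rules pass over those that are not, and their reading is None.
At some moment in a run one of grinder7, grinder8, grinder9 may be knocked a few centimetres aside while the robot is not near it.
It also fails if it takes over 200 s, if anything falls off the work surface, if the arm or the gripper's body presses on something with over 40 N, if the wrist force passes 120 N, or if a joint passes its speed limit or range.

## Working session

There is one attempt and no reset: what is moved stays moved. The work goes in short steps, Python scripts to look and compute and a shell command to move; the robot and the scene stay as the last step left them, time stands still between calls to the robot, and variables do not carry over. Pictures are saved under pics/ and viewed, about 12 in all and at most 16, crops included, and the job is handed in when it is done.

```bash
ls; mkdir -p pics
python3 - <<'E'
from cell import read_state,cams
import cv2,numpy as np
for n in("scene","top"):
    im=cams.camera(n); cv2.imwrite(f"pics/{n}0.png",im[:,:,::-1]); c=cams.get_calibration(n)
    print(n,{k:np.round(v,4).tolist() for k,v in c.items()})
s=read_state(); print({k:np.round(v,3).tolist() for k,v in s.items()})
E
```

```text
pics
scene {'vertical_fov': 47.1239, 'cx': 318.2838, 'cy': 197.4606, 'dist_coeffs': [-0.0572, 0.0, 0.0, 0.0, 0.0], 'R': [[0.78, -0.6257, 0.0064], [-0.264, -0.3384, -0.9032], [0.5673, 0.7028, -0.4292]], 't': [-432.3186, 191.2309, 917.8902]}
top {'vertical_fov': 42.9495, 'cx': 319.4602, 'cy': 195.3988, 'dist_coeffs': [-0.1539, 0.0, 0.0, 0.0, 0.0], 'R': [[0.0195, -0.9997, -0.0161], [-0.9926, -0.0174, -0.1199], [0.1196, 0.0183, -0.9927]], 't': [-1.7386, 533.1142, 1257.8373]}
{'clock': 0.1, 'joints': [1.117, 0.3, 1.521, 0.0, 1.321, -0.067], 'qd': [0.001, -0.003, -0.002, -0.001, -0.001, 0.003], 'effort': [0.001, -53.265, -35.328, 0.071, 0.023, -0.0], 'eef_pos': [207.364, 509.179, 212.973], 'eef_rot': [-3.141, -0.0, 2.755], 'wrist_force': [-0.058, -0.499, -0.62], 'moment': [-0.007, -0.036, -0.041], 'finger_gap': 94.316}
```

View pics/scene0.png

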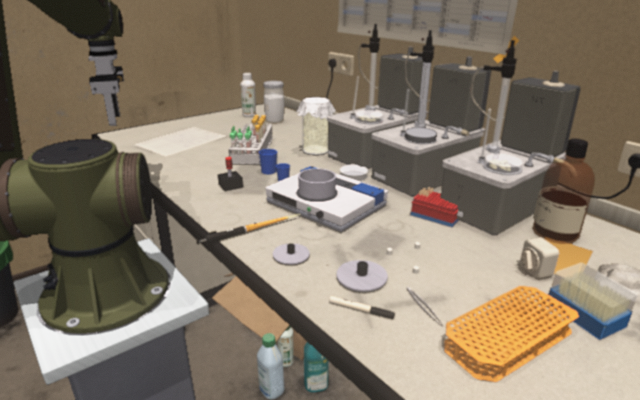

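View pics/top0.png

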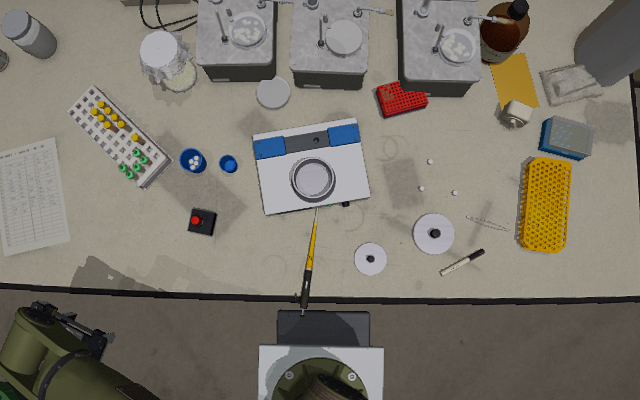

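```bash
cat > h.py <<'E'
import numpy as np,cv2
from cell import read_state,cams
def K(c):
    f=200/np.tan(np.radians(c["vertical_fov"])/2)
    return np.array([[f,0,c["cx"]],[0,f,c["cy"]],[0,0,1.]])
def ray(n,uv):
    c=cams.get_calibration(n); R=np.array(c["R"]);t=np.array(c["t"])
    p=cv2.undistortPoints(np.array(uv,float).reshape(-1,1,2),K(c),np.array(c["dist_coeffs"])).reshape(-1,2)
    return -R.T@t,np.c_[p,np.ones(len(p))]@R
def onz(n,uv,z):
    o,d=ray(n,uv); return o+d*((z-o[2])/d[:,2])[:,None]
def proj(n,X):
    c=cams.get_calibration(n)
    return cv2.projectPoints(np.array(X,float).reshape(-1,1,3),cv2.Rodrigues(np.array(c["R"]))[0],np.array(c["t"]),K(c),np.array(c["dist_coeffs"]))[0].reshape(-1,2)
def blobs(mask,lo=5):
    n,l,s,c=cv2.connectedComponentsWithStats(mask.astype(np.uint8))
    return [(c[i].round(1).tolist(),int(s[i,4]),s[i,:4].tolist()) for i in range(1,n) if s[i,4]>=lo]
E
python3 - <<'E'
from h import *
im=cv2.imread("pics/top0.png")
a=im[110:220,245:375]; b=im[140:240,170:270]; c=im[145:265,350:480]
f=lambda x:cv2.resize(x,(400,300 if 1 else 0),interpolation=cv2.INTER_CUBIC)
big=cv2.resize(im[112:218,248:376],(512,424),interpolation=cv2.INTER_CUBIC)
b=cv2.resize(im[140:240,175:246],(284,400),interpolation=cv2.INTER_CUBIC)
out=np.zeros((424,800,3),np.uint8); out[:,:512]=big; out[:400,516:800]=b
cv2.imwrite("pics/crop1.png",out)
hsv=cv2.cvtColor(im,cv2.COLOR_BGR2HSV); H,S,V=cv2.split(hsv)
print("blue",[x for x in blobs((H>100)&(H<125)&(S>120)&(V>60),40)])
print("red",[x for x in blobs(((H<8)|(H>172))&(S>140)&(V>60),20) if x[0][0]<300])
g=im.astype(int).sum(2)
r=blobs((g>630)&(S<30),6); print("white",[x for x in r if x[1]<400 and 130<x[0][1]<270])
print("dark",[x for x in blobs(V<60,15) if 130<x[0][1]<270 and 150<x[0][0]<480])
m=(g>560)&(S<25); 
for x in blobs(m,3000): print("big",x)
E
```

```text
blue [([555.4, 145.4], 270, [538, 119, 46, 42]), ([343.2, 134.7], 558, [327, 124, 33, 23]), ([269.6, 147.3], 567, [253, 136, 33, 24]), ([191.8, 160.0], 397, [179, 148, 27, 25]), ([227.9, 163.6], 247, [219, 155, 18, 18])]
red [([195.2, 220.0], 68, [191, 216, 11, 9])]
white []
dark [([316.0, 139.0], 21, [313, 137, 6, 6]), ([327.3, 168.2], 19, [323, 162, 9, 13]), ([294.3, 188.6], 16, [292, 183, 8, 12]), ([345.1, 203.5], 36, [342, 201, 7, 6]), ([304.0, 208.7], 22, [295, 207, 17, 4]), ([203.0, 222.0], 494, [188, 209, 29, 27]), ([284.9, 212.0], 21, [277, 211, 17, 3]), ([434.6, 233.0], 69, [430, 229, 10, 9]), ([475.9, 253.9], 76, [468, 249, 16, 11]), ([370.1, 258.4], 36, [367, 256, 7, 6])]
```

View pics/crop1.png

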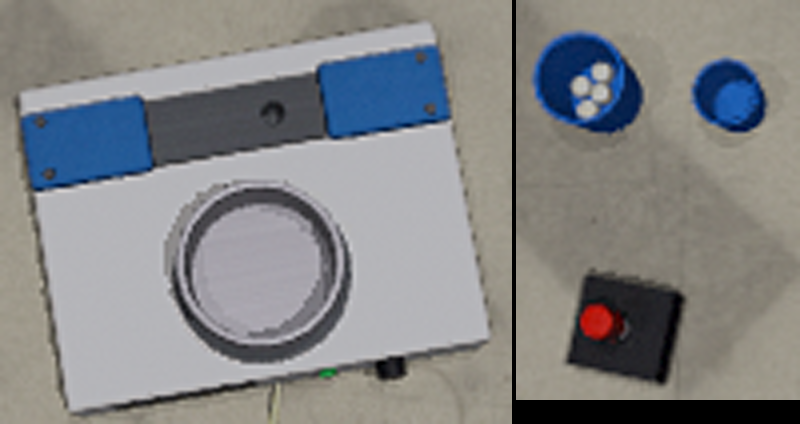

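Run:
```python
from h import *
im=cv2.imread("pics/top0.png")
c=lambda x,y,ox,oy:(ox+x/4-.4,oy+y/4-.4)
C=onz("top",[c(*p,248,112) for p in[(20,93),(430,22),(488,340),(70,411)]],50)
print("corners",C.round(1).tolist(),"sides",[np.linalg.norm(C[i]-C[(i+1)%4]).round(1) for i in range(4)]); 
m=C.mean(0);e=(C[0]-C[1])+(C[3]-C[2]);yaw=np.arctan2(-e[0],e[1]);print("mill",m,"yaw",yaw)
ax=np.array([np.cos(yaw),np.sin(yaw)]);ay=np.array([-ax[1],ax[0]])
H,S,V=cv2.split(cv2.cvtColor(im,cv2.COLOR_BGR2HSV))
G=onz("top",[(343.2,134.7),(269.6,147.3)],58);print("guards",G.round(1).tolist(),np.linalg.norm(G[0]-G[1]));
wm=G.mean(0);print("guard-yaw",np.arctan2(-(G[1]-G[0])[0],(G[1]-G[0])[1]))
h=onz("top",[(315.9,139.6)],48)[0];print("hole",h.round(1),"rel mid",((h-wm)[:2]@ax).round(1),((h-wm)[:2]@ay).round(1),"mid rel mill",(wm-m)[:2]@ax,(wm-m)[:2]@ay)
b=onz("top",[c(260,263,248,112)],102)[0];print("bowl rim eyeball",b.round(1),(b-m)[:2]@ax,(b-m)[:2]@ay)
r=onz("top",[c(84,321,175,140)],92)[0];print("pin",r)
bm=((H>100)&(H<125)&(S>110)&(V>50)).astype(np.uint8);bm[:,:175]=0;bm[:,215:]=0;bm[:140]=0;bm[185:]=0
# rim: ellipse crop
cr=onz("top",[c(580-516,80,175,140),c(535-516,80,175,140),c(627-516,80,175,140)],70);print("cup",cr.round(1).tolist())
print("lid knob",onz("top",[(434.6,233.0)],38)[0], "small",onz("top",[(370.1,258.4)],38)[0])
g=im.min(2).astype(int); bg=cv2.medianBlur(im.min(2),21).astype(int)
B=[x for x in blobs((g-bg)>35,4) if 405<x[0][0]<475 and 150<x[0][1]<200];print(B)
print("strays",onz("top",[x[0] for x in B],11).round(1).tolist())
lm=((abs(im[:,:,0].astype(int)-im[:,:,2])<20)&(im[:,:,0]>150)).astype(np.uint8)
L=[x for x in blobs(lm,300) if 400<x[0][0]<470 and 210<x[0][1]<260];print(L,[onz("top",[x[0]],12)[0] for x in L])
# scene checks
print("scene proj",proj("scene",[r,cr[0],[b[0],b[1],102],onz("top",[(434.6,233.0)],38)[0]]).round(1).tolist())
```

```text
corners [[683.8, 181.8, 50.0], [734.2, -79.4, 50.0], [530.1, -117.6, 50.0], [480.8, 142.8, 50.0]] sides [np.float64(266.0), np.float64(207.7), np.float64(265.0), np.float64(206.7)]
mill [607.20842987  31.87994652  50.        ] yaw 0.18883405865408293
guards [[685.4, -49.3, 58.0], [650.1, 136.0, 58.0]] 188.64927419125362
guard-yaw 0.18860167788588408
hole [674.   19.7  48. ] rel mid 1.6 -24.4 mid rel mill 61.62954978488566 -0.10019196152996017
bowl rim eyeball [568.1  24.2 102. ] -39.80187722253493 -0.16731476034956452
pin [460.50597325 307.77953977  92.        ]
cup [[613.7, 334.1, 70.0], [613.4, 363.3, 70.0], [614.0, 303.8, 70.0]]
lid knob [ 442.15031358 -283.52341358   38.        ] small [ 376.32722006 -121.33853219   38.        ]
[([430.2, 161.2], 11, [429, 160, 4, 4]), ([421.5, 188.2], 13, [420, 187, 4, 4]), ([454.9, 192.3], 9, [454, 191, 3, 4])]
strays [[630.6, -279.0, 11.0], [559.0, -255.5, 11.0], [549.9, -343.3, 11.0]]
[([433.9, 233.5], 1206, [414, 213, 41, 42])] [array([ 442.13479471, -287.1683486 ,   12.        ])]
scene proj [[228.9, 157.8], [267.8, 151.7], [316.9, 175.1], [361.6, 262.8]]
```

```bash
cat > go.py <<'E'
# print the tool-axis shift from the present pose to a wanted TCP pose: x y z [yaw deg]
import sys
from h import *
from scipy.spatial.transform import Rotation as Ro
s=read_state();R=Ro.from_euler("xyz",s["eef_rot"]);a=[float(v) for v in sys.argv[1:]]
yaw=np.degrees(s["eef_rot"][2]);d=R.inv().apply(np.array(a[:3])-s["eef_pos"])/1000
t=0 if len(a)<4 else -((a[3]-yaw+180)%360-180)
print("t=%.1f pos"%s["clock"],np.round(s["eef_pos"],1),"yaw %.1f j6 %.2f"%(yaw,s["joints"][5]),"F",np.round(s["wrist_force"],1),"gap %.1f"%s["finger_gap"],"| shift",d.round(4),"turn %.1f"%t)
E
python3 go.py 460.5 307.8 150; python3 go.py 460.5 307.8 64
```

```text
t=0.1 pos [207.4 509.2 213. ] yaw 157.8 j6 -0.07 F [-0.1 -0.5 -0.6] gap 94.3 | shift [-0.3104 -0.091   0.063 ] turn 0.0
t=0.1 pos [207.4 509.2 213. ] yaw 157.8 j6 -0.07 F [-0.1 -0.5 -0.6] gap 94.3 | shift [-0.3104 -0.0909  0.149 ] turn 0.0
```

```bash
python3 -m handwheel '[[-0.06,-0.018,0,0],[-0.12,-0.036,0.02,0],[-0.18,-0.054,0.04,0],[-0.24,-0.072,0.05,0],[-0.30,-0.088,0.063,0]]' 0.5 30; python3 go.py 460.5 307.8 64
```

```text
clock: 0.72
eef_pos: [446.6, 318.0, 151.3]
eef_rot: [-3.141, -0.0, 2.755]
wrist_force: [0.2, 0.9, 0.9]
finger_gap: 48.7
t=0.7 pos [446.6 318.  151.3] yaw 157.8 j6 -0.63 F [0.2 0.9 0.9] gap 48.7 | shift [-0.0167 -0.0041  0.0873] turn 0.0
```

```bash
python3 -m handwheel '[[-0.0167,-0.0041,0,0],[-0.0167,-0.0041,0.02,0],[-0.0167,-0.0041,0.05,0],[-0.0167,-0.0041,0.087,0],[-0.0167,-0.0041,0.087,0]]'; python3 -m handwheel '[[0,0,0,0],[0,0,0,0],[0,0,0,0],[0,0,0,0],[0,0,0,0]]' 1 40; python3 go.py 460.5 307.8 64
```

```text
clock: 1.35
eef_pos: [459.0, 307.5, 62.4]
eef_rot: [-3.137, -0.003, 2.755]
wrist_force: [0.8, 0.2, 1.0]
finger_gap: 47.0
clock: 1.98
eef_pos: [459.8, 308.7, 63.5]
eef_rot: [-3.141, -0.002, 2.755]
wrist_force: [1.9, 6.1, -0.9]
finger_gap: 20.2
t=2.0 pos [459.8 308.7  63.5] yaw 157.9 j6 -0.66 F [ 1.9  6.1 -0.9] gap 20.2 | shift [-0.001  -0.0006 -0.0005] turn 0.0
```

```bash
python3 -m handwheel '[[0,0,-0.03,0],[0,0,-0.07,0],[0,0,-0.11,0],[0,0,-0.12,0],[0,0,-0.12,0]]';  python3 go.py 673.5 19.5 180 190.8
```

```text
clock: 2.6
eef_pos: [460.0, 308.7, 183.2]
eef_rot: [-3.141, -0.001, 2.755]
wrist_force: [-0.5, -0.5, -0.9]
finger_gap: 19.7
t=2.6 pos [460.  308.7 183.2] yaw 157.9 j6 -0.66 F [-0.5 -0.5 -0.9] gap 19.7 | shift [-0.3067 -0.1874  0.003 ] turn -32.9
```

```bash
python3 -m handwheel '[[-0.05,-0.03,0,-5],[-0.10,-0.06,0,-12],[-0.15,-0.09,0,-20],[-0.20,-0.12,0,-28],[-0.25,-0.15,0,-32.9]]'; python3 go.py 673.5 19.5 130 190.8
```

```text
clock: 3.22
eef_pos: [635.4, 73.8, 180.8]
eef_rot: [3.141, -0.004, -2.95]
wrist_force: [0.2, 0.9, -0.2]
finger_gap: 19.1
t=3.2 pos [635.4  73.8 180.8] yaw -169.0 j6 -1.70 F [ 0.2  0.9 -0.2] gap 19.1 | shift [-0.0273 -0.0606  0.0506] turn 0.2
```

```bash
python3 -m handwheel '[[0,0,0,0],[0,0,0,0]]'; python3 go.py 673.5 19.5 130 190.8
```

```text
clock: 3.48
eef_pos: [634.7, 74.0, 178.9]
eef_rot: [3.141, -0.007, -2.951]
wrist_force: [0.4, 0.3, -0.6]
finger_gap: 19.3
t=3.5 pos [634.7  74.  178.9] yaw -169.1 j6 -1.70 F [ 0.4  0.3 -0.6] gap 19.3 | shift [-0.0282 -0.0609  0.0486] turn 0.1
```

```bash
python3 -m handwheel '[[-0.014,-0.03,0,0],[-0.028,-0.061,0,0],[-0.028,-0.061,0.02,0],[-0.028,-0.061,0.055,0],[-0.028,-0.061,0.055,0]]'; python3 -m handwheel '[[0,0,0,0]]'; python3 go.py 673.5 19.5 104 190.8
python3 - <<'E'
from h import *
a=cams.camera("top")[:,:,::-1];b=cams.camera("scene")[:,:,::-1]
o=np.zeros((400,800,3),np.uint8)
o[:,:400]=cv2.resize(a[100:180,275:355],(400,400),interpolation=cv2.INTER_CUBIC);o[:,400:]=cv2.resize(b[100:200,290:390],(400,400),interpolation=cv2.INTER_CUBIC)
cv2.imwrite("pics/pin1.png",o)
E
```

```text
clock: 4.1
eef_pos: [671.5, 20.8, 120.8]
eef_rot: [3.139, -0.013, -2.95]
wrist_force: [-0.3, -0.3, -0.1]
finger_gap: 19.1
clock: 4.22
eef_pos: [671.8, 21.7, 122.3]
eef_rot: [3.14, -0.011, -2.949]
wrist_force: [0.9, 0.9, 0.0]
finger_gap: 19.1
t=4.2 pos [671.8  21.7 122.3] yaw -169.0 j6 -1.79 F [0.9 0.9 0. ] gap 19.1 | shift [-0.0015 -0.0025  0.0182] turn 0.2
```

View pics/pin1.png

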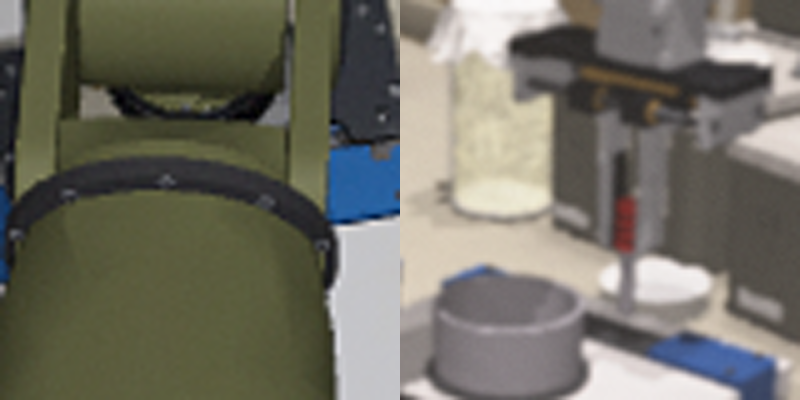

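```bash
python3 -m handwheel '[[-0.002,-0.0025,0.005,0],[-0.002,-0.0025,0.01,0],[-0.002,-0.0025,0.015,0],[-0.002,-0.0025,0.02,0],[-0.002,-0.0025,0.024,0]]'; python3 go.py 673.5 19.5 82 190.8
```

```text
clock: 4.95
eef_pos: [674.4, 20.0, 98.4]
eef_rot: [3.139, -0.01, -2.949]
wrist_force: [1.0, 5.4, 7.7]
finger_gap: 19.2
t=5.0 pos [674.4  20.   98.4] yaw -169.0 j6 -1.79 F [1.  5.4 7.7] gap 19.2 | shift [ 0.0008 -0.0003  0.0164] turn 0.2
```

```bash
python3 -m handwheel '[[0,0.002,0.0,0],[0,0.0025,0.004,0],[0,0.0025,0.008,0],[0,0.0025,0.012,0],[0,0.0025,0.016,0]]'; python3 go.py 673.5 19.5 82 190.8
```

```text
clock: 5.58
eef_pos: [673.9, 22.3, 82.2]
eef_rot: [3.139, -0.009, -2.949]
wrist_force: [1.4, 0.2, 0.6]
finger_gap: 19.4
t=5.6 pos [673.9  22.3  82.2] yaw -169.0 j6 -1.78 F [1.4 0.2 0.6] gap 19.4 | shift [ 0.0009 -0.0027  0.0002] turn 0.2
```

```bash
python3 -m handwheel '[[0,0,0.002,0],[0,0,0.004,0],[0,0,0.005,0],[0,0,0.005,0]]'; python3 -m handwheel '[[0,0,0,0],[0,0,0,0],[0,0,0,0]]' 0.55; python3 go.py 673.5 19.5 150 190.8
```

```text
clock: 6.08
eef_pos: [674.7, 22.4, 80.2]
eef_rot: [3.14, -0.006, -2.949]
wrist_force: [-3.8, 0.9, 21.4]
finger_gap: 19.2
clock: 6.45
eef_pos: [674.4, 22.4, 79.7]
eef_rot: [3.14, -0.007, -2.949]
wrist_force: [-0.2, -0.5, -0.8]
finger_gap: 41.7
t=6.5 pos [674.4  22.4  79.7] yaw -169.0 j6 -1.78 F [-0.2 -0.5 -0.8] gap 41.7 | shift [ 0.0019 -0.0025 -0.0703] turn 0.2
```

```bash
python3 -m handwheel '[[0,0,-0.03,0],[0,0,-0.07,0],[0,0,-0.09,0],[0,0,-0.09,0]]'; python3 go.py 613.7 334.1 120 100; python3 -c "
from h import *
print(onz('top',[(227.9,163.6)],30))"
```

```text
clock: 6.95
eef_pos: [675.5, 22.3, 170.7]
eef_rot: [3.14, -0.005, -2.949]
wrist_force: [-0.4, -0.1, -1.4]
finger_gap: 42.2
t=7.0 pos [675.5  22.3 170.7] yaw -169.0 j6 -1.78 F [-0.4 -0.1 -1.4] gap 42.2 | shift [0.0008 0.3178 0.0513] turn 91.0
[[611.86808298 246.29879017  30.        ]]
```

```bash
python3 -m handwheel '[[0,0.05,0,10],[0,0.10,0,20],[0,0.15,0,30],[0,0.20,0,40],[0,0.25,0,50]]' 0.2; python3 go.py 613.7 334.1 120 100
python3 - <<'E'
from h import *
cv2.imwrite("pics/t2.png",cams.camera("top")[:,:,::-1])
im=cv2.imread("pics/t2.png")
H,S,V=cv2.split(cv2.cvtColor(im,cv2.COLOR_BGR2HSV))
print("red",[x for x in blobs(((H<8)|(H>172))&(S>140)&(V>60),10) if x[0][1]<200],proj("top",[[673.9,21.5,110],[673.9,21.5,120]]))
E
```

```text
clock: 7.58
eef_pos: [626.7, 269.1, 169.2]
eef_rot: [-3.137, -0.006, 2.455]
wrist_force: [-0.1, 0.6, -0.0]
finger_gap: 74.9
t=7.6 pos [626.7 269.1 169.2] yaw 140.7 j6 -0.53 F [-0.1  0.6 -0. ] gap 74.9 | shift [0.051  0.0423 0.0493] turn 40.7
red [([399.8, 99.2], 1084, [376, 80, 52, 37]), ([315.6, 134.8], 59, [312, 131, 8, 10])] [[314.5696778  133.77741209]
 [314.46323926 132.7819049 ]]
```

```bash
python3 -m handwheel '[[0.02,0.02,0,10],[0.04,0.03,0,20],[0.051,0.042,0.01,30],[0.051,0.042,0.03,40],[0.051,0.042,0.05,40.7]]'; python3 -m handwheel '[[0,0,0,0],[0,0,0,0]]'; python3 go.py 613.7 334.1 34 100
```

```text
clock: 8.25
eef_pos: [611.8, 339.4, 116.8]
eef_rot: [-3.132, -0.002, 1.737]
wrist_force: [-0.1, -0.3, -0.3]
finger_gap: 75.1
clock: 8.5
eef_pos: [611.9, 339.1, 116.9]
eef_rot: [-3.132, -0.002, 1.739]
wrist_force: [0.5, 0.3, -0.0]
finger_gap: 75.4
t=8.5 pos [611.9 339.1 116.9] yaw 99.6 j6 0.28 F [ 0.5  0.3 -0. ] gap 75.4 | shift [-0.0054  0.0017  0.0828] turn -0.4
```

```bash
python3 -m handwheel '[[-0.0054,0.0017,0,0],[-0.0054,0.0017,0.025,0],[-0.0054,0.0017,0.05,0],[-0.0054,0.0017,0.075,0],[-0.0054,0.0017,0.083,0]]'; python3 -m handwheel '[[0,0,0,0],[0,0,0,0],[0,0,0,0],[0,0,0,0]]' 1 15; python3 go.py 613.7 334.1 34 100
```

```text
clock: 9.12
eef_pos: [613.5, 333.6, 32.9]
eef_rot: [-3.13, -0.001, 1.74]
wrist_force: [-0.1, -0.0, 0.8]
finger_gap: 75.2
clock: 9.62
eef_pos: [614.2, 333.8, 34.1]
eef_rot: [-3.133, -0.002, 1.739]
wrist_force: [1.6, -1.3, 5.2]
finger_gap: 58.8
t=9.6 pos [614.2 333.8  34.1] yaw 99.7 j6 0.27 F [ 1.6 -1.3  5.2] gap 58.8 | shift [ 0.0004 -0.0004  0.0001] turn -0.3
```

```bash
python3 -m handwheel '[[0,0,0,0],[0,0,0,0],[0,0,-0.01,0],[0,0,-0.023,0],[0,0,-0.023,0]]' 0.25; python3 -m handwheel '[[0,0,0,0],[0,0,0,0],[0,0,0,0],[0,0,0,0]]' 1 15; python3 go.py 505 40 155 10.8
```

```text
clock: 10.25
eef_pos: [615.1, 334.1, 59.1]
eef_rot: [-3.135, -0.003, 1.74]
wrist_force: [0.2, -0.8, -1.1]
finger_gap: 70.7
clock: 10.75
eef_pos: [615.2, 334.1, 59.1]
eef_rot: [-3.135, -0.003, 1.74]
wrist_force: [0.2, 0.4, 2.8]
finger_gap: 58.9
t=10.8 pos [615.2 334.1  59.1] yaw 99.7 j6 0.27 F [0.2 0.4 2.8] gap 58.9 | shift [-0.2712 -0.1586 -0.0957] turn 88.9
```

```bash
python3 -m handwheel '[[0,0,-0.03,0],[0,0,-0.07,0],[0,0,-0.106,0],[0,0,-0.106,0],[0,0,-0.106,0]]'; python3 go.py 478.7 8 165 10.8
python3 - <<'E'
from h import *
b=cams.camera("scene")[:,:,::-1]
cv2.imwrite("pics/cup1.png",cv2.resize(b[40:200,200:360],(480,480),interpolation=cv2.INTER_CUBIC))
E
```

```text
clock: 11.38
eef_pos: [615.4, 333.7, 163.3]
eef_rot: [-3.133, -0.002, 1.74]
wrist_force: [0.5, 0.2, -1.9]
finger_gap: 58.9
t=11.4 pos [615.4 333.7 163.3] yaw 99.7 j6 0.27 F [ 0.5  0.2 -1.9] gap 58.9 | shift [-0.2982 -0.1894 -0.0006] turn 88.9
```

View pics/cup1.png

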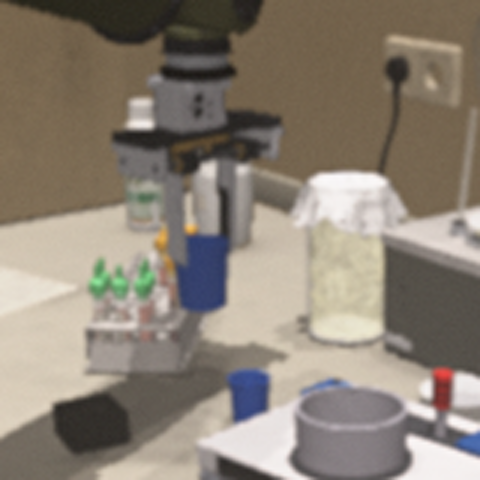

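```bash
python3 -m handwheel '[[-0.02,-0.012,0,6],[-0.05,-0.032,0,15],[-0.09,-0.057,0,25],[-0.13,-0.083,0,35],[-0.17,-0.108,0,45]]'; python3 go.py 478.7 8 165 10.8
```

```text
clock: 12.05
eef_pos: [536.0, 146.5, 162.2]
eef_rot: [-3.132, 0.007, 0.949]
wrist_force: [1.7, 0.1, -1.0]
finger_gap: 58.8
t=12.1 pos [536.  146.5 162.2] yaw 54.3 j6 0.82 F [ 1.7  0.1 -1. ] gap 58.8 | shift [-0.146   0.0342 -0.0021] turn 43.5
```

```bash
python3 -m handwheel '[[-0.03,0.007,0,9],[-0.06,0.014,0,18],[-0.09,0.021,0,27],[-0.12,0.028,0,36],[-0.146,0.034,0,43.5]]'; python3 -m handwheel '[[0,0,0,0],[0,0,0,0]]'; python3 go.py 478.7 8 125 10.8
```

```text
clock: 12.68
eef_pos: [477.4, 7.2, 161.7]
eef_rot: [-3.139, 0.014, 0.184]
wrist_force: [1.4, 0.5, -0.6]
finger_gap: 58.9
clock: 12.92
eef_pos: [477.3, 7.6, 161.0]
eef_rot: [-3.139, 0.015, 0.186]
wrist_force: [0.2, -0.1, -0.8]
finger_gap: 58.8
t=12.9 pos [477.3   7.6 161. ] yaw 10.7 j6 1.32 F [ 0.2 -0.1 -0.8] gap 58.8 | shift [ 0.002 -0.     0.036] turn -0.1
```

```bash
python3 -m handwheel '[[0.002,0,0.012,0],[0.002,0,0.024,0],[0.002,0,0.036,0],[0.01,0,0.036,0],[0.014,0,0.036,0]]'; python3 -m handwheel '[[0.006,0,0,0],[0.012,0,0,0],[0.018,0,0,0],[0.022,0,0,0],[0.026,0,0,0]]'; python3 go.py 568 25 125
python3 - <<'E'
from h import *
b=cams.camera("scene")[:,:,::-1]
cv2.imwrite("pics/cup2.png",cv2.resize(b[60:220,240:400],(480,480),interpolation=cv2.INTER_CUBIC))
E
```

```text
clock: 13.55
eef_pos: [491.0, 10.2, 124.9]
eef_rot: [-3.139, 0.015, 0.186]
wrist_force: [-5.1, -0.6, 3.4]
finger_gap: 59.1
clock: 14.18
eef_pos: [517.1, 14.3, 125.7]
eef_rot: [-3.141, 0.015, 0.186]
wrist_force: [-6.4, -6.2, 8.3]
finger_gap: 57.6
t=14.2 pos [517.1  14.3 125.7] yaw 10.7 j6 1.34 F [-6.4 -6.2  8.3] gap 57.6 | shift [ 0.052  -0.0011 -0.    ] turn 0.0
```

View pics/cup2.png

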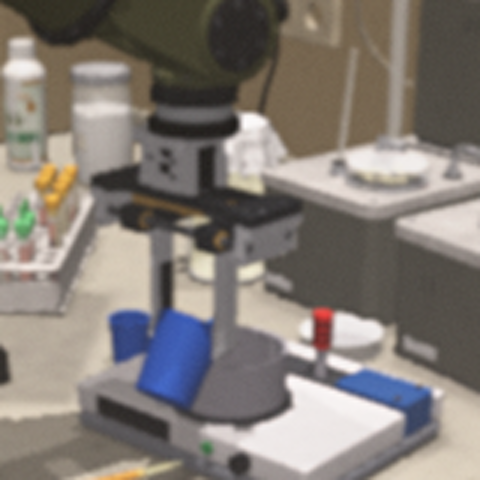

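```bash
python3 -m handwheel '[[0.004,0,0,0],[0.008,0,0,0],[0.012,0,0,0],[0.016,0,0,0],[0.020,0,0,0]]'; python3 go.py 568 25 125
python3 - <<'E'
from h import *
b=cams.camera("scene")[:,:,::-1]
cv2.imwrite("pics/cup3.png",cv2.resize(b[120:220,260:360],(500,500),interpolation=cv2.INTER_CUBIC))
E
```

```text
clock: 14.85
eef_pos: [537.4, 18.3, 125.4]
eef_rot: [-3.14, 0.014, 0.186]
wrist_force: [-2.8, -0.0, 2.1]
finger_gap: 58.0
t=14.8 pos [537.4  18.3 125.4] yaw 10.7 j6 1.35 F [-2.8 -0.   2.1] gap 58.0 | shift [ 0.0313 -0.0009 -0.    ] turn 0.0
```

View pics/cup3.png

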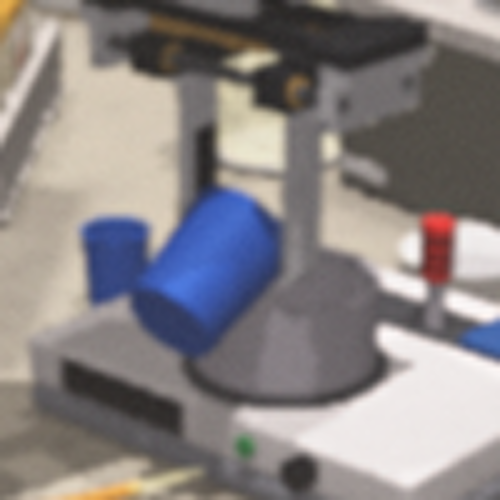

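```bash
python3 -m handwheel '[[0.004,0,0,0],[0.008,0,0,0],[0.012,0,0.002,0],[0.013,0,0.005,0],[0.013,0,0.008,0]]'; python3 -m handwheel '[[0,0,0.002,0],[0,0,0.004,0],[0,0,0.005,0],[0,0,0.005,0]]'; python3 go.py 568 25 125
python3 - <<'E'
from h import *
b=cams.camera("scene")[:,:,::-1]
cv2.imwrite("pics/cup4.png",cv2.resize(b[120:220,260:360],(500,500),interpolation=cv2.INTER_CUBIC))
E
```

```text
clock: 15.52
eef_pos: [552.3, 20.9, 118.5]
eef_rot: [-3.141, 0.009, 0.186]
wrist_force: [5.5, 0.9, 10.8]
finger_gap: 57.7
clock: 16.02
eef_pos: [554.2, 21.2, 115.1]
eef_rot: [3.142, 0.003, 0.186]
wrist_force: [5.3, 1.3, 9.0]
finger_gap: 57.9
t=16.0 pos [554.2  21.2 115.1] yaw 10.7 j6 1.36 F [5.3 1.3 9. ] gap 57.9 | shift [ 0.0142 -0.0012 -0.01  ] turn 0.0
```

View pics/cup4.png

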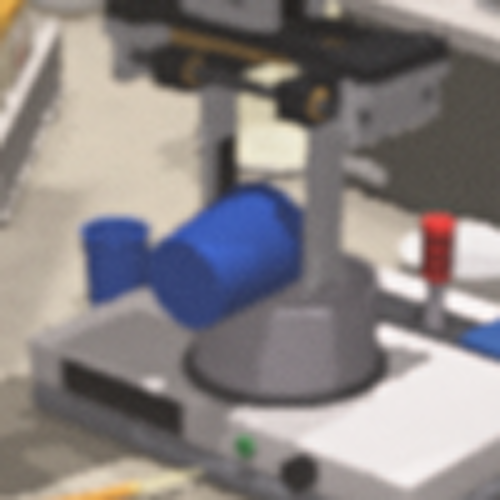

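```bash
python3 -m handwheel '[[-0.002,0,0.002,0],[-0.004,0,0.004,0],[-0.004,0,0.005,0],[-0.004,0,0.006,0]]'; python3 go.py 568 25 125
python3 - <<'E'
from h import *
b=cams.camera("scene")[:,:,::-1]
cv2.imwrite("pics/cup5.png",cv2.resize(b[120:220,260:360],(500,500),interpolation=cv2.INTER_CUBIC))
E
```

```text
clock: 16.58
eef_pos: [552.8, 20.6, 111.0]
eef_rot: [3.141, -0.004, 0.186]
wrist_force: [5.2, 2.7, 11.9]
finger_gap: 57.6
t=16.6 pos [552.8  20.6 111. ] yaw 10.7 j6 1.36 F [ 5.2  2.7 11.9] gap 57.6 | shift [ 0.0158 -0.0015 -0.0139] turn 0.0
```

View pics/cup5.png

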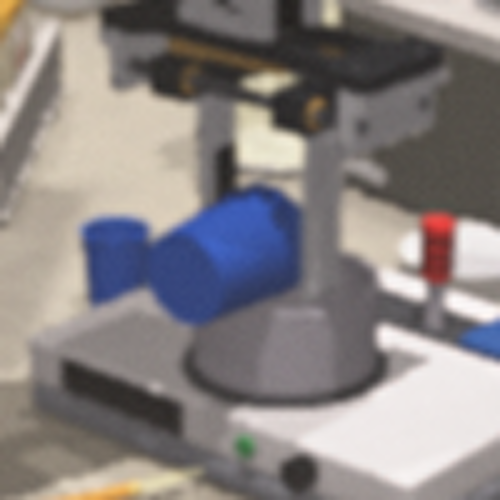

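Run:
```python
from h import *
ax=np.array([np.cos(.187),np.sin(.187),0]);z=np.array([0,0,1.])
M=np.array([552.8,20.6,122])
for zz in(122,130):
  M[2]=zz
  for t in(60,70,80,90,100,110):
    u=ax*np.sin(np.radians(t))+z*np.cos(np.radians(t))
    p=proj("scene",[M,M-70*u]); print(zz,t,((p-[260,120])*5).round(0).tolist())
```

```text
122 60 [[266.0, 249.0], [188.0, 347.0]]
122 70 [[266.0, 249.0], [180.0, 330.0]]
122 80 [[266.0, 249.0], [176.0, 310.0]]
122 90 [[266.0, 249.0], [174.0, 289.0]]
122 100 [[266.0, 249.0], [175.0, 265.0]]
122 110 [[266.0, 249.0], [179.0, 242.0]]
130 60 [[266.0, 235.0], [187.0, 332.0]]
130 70 [[266.0, 235.0], [180.0, 315.0]]
130 80 [[266.0, 235.0], [175.0, 296.0]]
130 90 [[266.0, 235.0], [174.0, 274.0]]
130 100 [[266.0, 235.0], [175.0, 251.0]]
130 110 [[266.0, 235.0], [179.0, 227.0]]
```

```bash
python3 -m handwheel '[[0.004,-0.0008,0,0],[0.008,-0.0015,0,0],[0.012,-0.0015,0,0],[0.013,-0.0015,0.002,0],[0.013,-0.0015,0.004,0]]'; python3 go.py 568 25 125;  python3 -m handwheel '[[0,0,0.002,0],[0,0,0.004,0],[0,0,0.006,0]]'; python3 go.py 568 25 125
```

```text
clock: 17.25
eef_pos: [566.2, 24.6, 107.4]
eef_rot: [3.14, -0.007, 0.186]
wrist_force: [5.6, 1.9, 6.6]
finger_gap: 57.5
t=17.2 pos [566.2  24.6 107.4] yaw 10.7 j6 1.36 F [5.6 1.9 6.6] gap 57.5 | shift [ 0.002  -0.     -0.0176] turn 0.0
clock: 17.62
eef_pos: [567.4, 24.7, 102.2]
eef_rot: [3.14, -0.01, 0.186]
wrist_force: [6.8, 2.4, 5.9]
finger_gap: 57.8
t=17.6 pos [567.4  24.7 102.2] yaw 10.7 j6 1.36 F [6.8 2.4 5.9] gap 57.8 | shift [ 0.0009 -0.0001 -0.0228] turn 0.0
```

```bash
python3 -m handwheel '[[0,0,0.003,0],[0,0,0.006,0],[0,0,0.009,0],[0,0,0.012,0]]'; python3 go.py 568 25 125
python3 - <<'E'
from h import *
b=cams.camera("scene")[:,:,::-1]
cv2.imwrite("pics/cup6.png",cv2.resize(b[120:220,260:360],(500,500),interpolation=cv2.INTER_CUBIC))
E
```

```text
clock: 18.12
eef_pos: [568.3, 24.8, 90.5]
eef_rot: [3.139, -0.013, 0.186]
wrist_force: [5.9, 1.5, 3.6]
finger_gap: 57.8
t=18.1 pos [568.3  24.8  90.5] yaw 10.7 j6 1.36 F [5.9 1.5 3.6] gap 57.8 | shift [ 0.0002 -0.0002 -0.0345] turn 0.0
```

View pics/cup6.png

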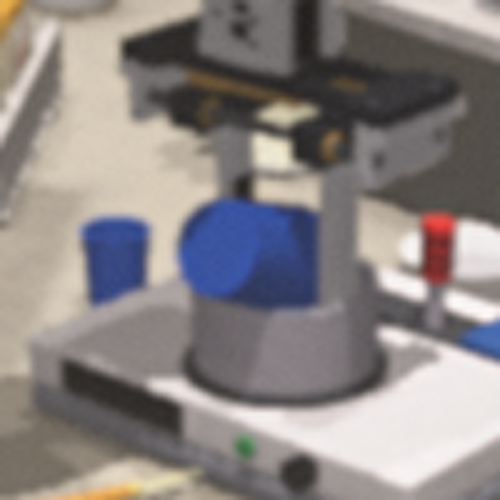

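```bash
python3 -m handwheel '[[0,0,0.003,0],[0,0,0.006,0],[0,0,0.008,0],[0.004,0,0.008,0],[-0.002,0,0.008,0]]'; python3 -m handwheel '[[0.004,0,-0.003,0],[-0.001,0,0.001,0],[0.004,0,-0.003,0],[-0.001,0,0.001,0],[0,0,0,0]]'; python3 go.py 568 25 145
```

```text
clock: 18.8
eef_pos: [566.5, 24.5, 81.9]
eef_rot: [3.14, -0.013, 0.186]
wrist_force: [8.4, 2.4, 2.5]
finger_gap: 57.5
clock: 19.42
eef_pos: [566.0, 24.5, 81.5]
eef_rot: [3.14, -0.012, 0.186]
wrist_force: [1.1, -0.4, -1.0]
finger_gap: 57.9
t=19.4 pos [566.   24.5  81.5] yaw 10.7 j6 1.36 F [ 1.1 -0.4 -1. ] gap 57.9 | shift [ 0.0028 -0.     -0.0635] turn 0.0
```

```bash
python3 -m handwheel '[[0.002,0,-0.015,0],[0.002,0,-0.03,0],[0.002,0,-0.045,0],[0.002,0,-0.06,0],[0.002,0,-0.06,0]]'; python3 -m handwheel '[[0.008,0,0,0],[-0.008,0,0,0],[0.008,0,0,0],[-0.008,0,0,0],[0,0,0,0]]'; python3 -m handwheel '[[0,0,0,0],[0,0,-0.03,0],[0,0,-0.05,0],[0,0,-0.05,0]]'; python3 go.py 568 25 145
python3 - <<'E'
from h import *
b=cams.camera("scene")[:,:,::-1]
cv2.imwrite("pics/cup7.png",cv2.resize(b[80:220,245:385],(560,560),interpolation=cv2.INTER_CUBIC))
E
```

```text
clock: 20.05
eef_pos: [567.8, 24.8, 143.0]
eef_rot: [3.139, -0.014, 0.186]
wrist_force: [-0.4, 0.2, -0.8]
finger_gap: 57.8
clock: 20.68
eef_pos: [567.6, 24.8, 142.5]
eef_rot: [3.14, -0.013, 0.186]
wrist_force: [1.5, -0.4, 0.2]
finger_gap: 57.5
clock: 21.18
eef_pos: [567.8, 24.9, 193.5]
eef_rot: [3.139, -0.015, 0.186]
wrist_force: [-0.1, -0.4, -1.4]
finger_gap: 57.8
t=21.2 pos [567.8  24.9 193.5] yaw 10.7 j6 1.36 F [-0.1 -0.4 -1.4] gap 57.8 | shift [-0.0005 -0.0002  0.0485] turn 0.0
```

View pics/cup7.png

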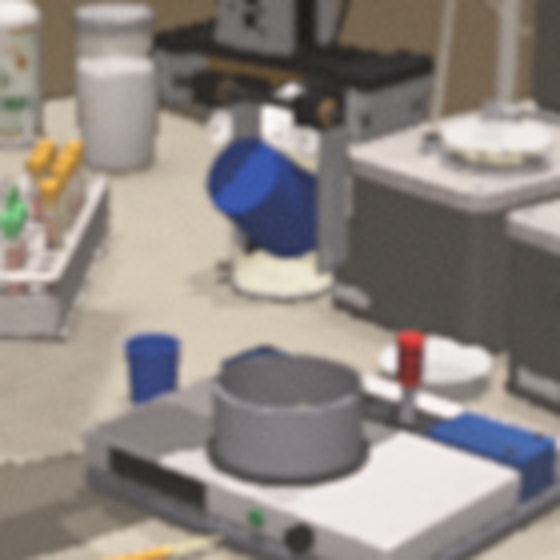

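```bash
python3 go.py 520 235 160
```

```text
t=21.2 pos [567.3  24.8 192.2] yaw 10.7 j6 1.36 F [ 0.2 -0.3 -1.6] gap 57.9 | shift [-0.0079 -0.2154  0.0316] turn 0.0
```

```bash
python3 -m handwheel '[[-0.001,-0.04,0,0],[-0.003,-0.09,0,0],[-0.005,-0.14,0,0],[-0.007,-0.18,0.01,0],[-0.008,-0.215,0.04,0]]'; python3 -m handwheel '[[0,0,0.02,0],[0,0,0.04,0],[0,0,0.05,0],[0,0,0.05,0]]';python3 -m handwheel '[[0,0,0,0],[0,0,0,0],[0,0,0,0],[0,0,0,0],[0,0,0,0]]' - 3; python3 go.py 520 235 100
python3 - <<'E'
from h import *
b=cams.camera("scene")[:,:,::-1];t=cams.camera("top")[:,:,::-1]
o=np.zeros((480,800,3),np.uint8)
print(proj("scene",[read_state()["eef_pos"]]))
o[:480,:480]=cv2.resize(b[80:240,200:360],(480,480),interpolation=cv2.INTER_CUBIC)
o[:320,480:]=cv2.resize(t[140:220,275:355],(320,320),interpolation=cv2.INTER_CUBIC)
cv2.imwrite("pics/cup8.png",o)
E
```

```text
clock: 21.85
eef_pos: [519.9, 236.3, 151.0]
eef_rot: [3.14, -0.014, 0.187]
wrist_force: [0.5, -0.1, -0.9]
finger_gap: 57.5
clock: 22.35
eef_pos: [520.3, 236.1, 100.1]
eef_rot: [3.139, -0.013, 0.187]
wrist_force: [0.3, -0.2, -0.6]
finger_gap: 58.1
clock: 22.98
eef_pos: [520.3, 236.1, 100.1]
eef_rot: [3.139, -0.013, 0.187]
wrist_force: [-0.2, 0.5, -1.1]
finger_gap: 58.0
t=23.0 pos [520.3 236.1 100.1] yaw 10.7 j6 1.75 F [-0.2  0.5 -1.1] gap 58.0 | shift [-0.0005  0.0011  0.0001] turn 0.0
[[258.78916396 157.53924617]]
```

View pics/cup8.png

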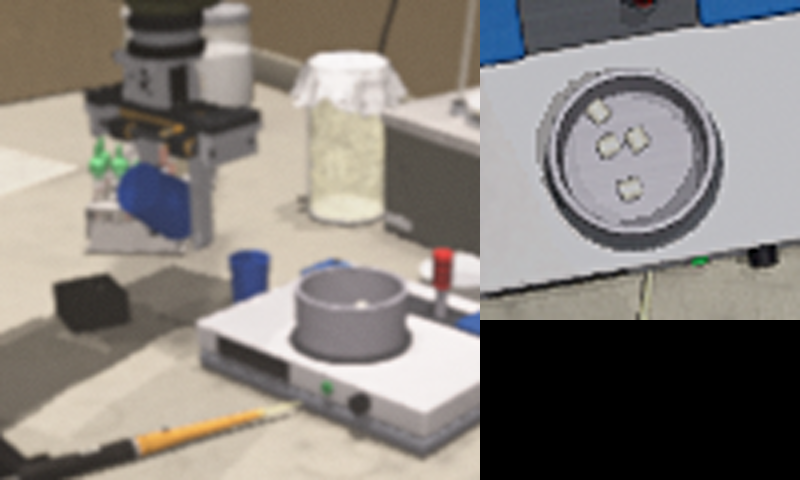

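```bash
cat > tilt.py <<'E'
from h import *
im=cams.camera("scene")[:,:,::-1];H,S,V=cv2.split(cv2.cvtColor(im.copy(),cv2.COLOR_BGR2HSV))
s=read_state();P=np.array(s["eef_pos"])+[0,0,13];y=s["eef_rot"][2]
p=proj("scene",[P])[0]
B=[x for x in blobs((H>100)&(H<125)&(S>120)&(V>40),60)];B.sort(key=lambda x:np.hypot(*(np.array(x[0])-p)))
print("pivot",p.round(1),"blob",B[0],"d",(np.array(B[0][0])-p).round(1))
for t in range(0,150,15):
    u=np.array([np.cos(y)*np.sin(np.radians(t)),np.sin(y)*np.sin(np.radians(t)),np.cos(np.radians(t))])
    print(t,(proj("scene",[P-30*u])[0]-p).round(1),end="; ")
E
python3 tilt.py; python3 -m handwheel '[[0,0,-0.06,0],[0,0,-0.12,0],[0,0,-0.12,0],[0,0,-0.12,0]]' - 3;python3 tilt.py
```

```text
pivot [258.6 153.4] blob ([249.3, 143.6], 236, [240, 135, 22, 16]) d [-9.3 -9.8]
0 [0.5 9.7]; 15 [-1.5 10. ]; 30 [-3.4  9.8]; 45 [-5.1  8.8]; 60 [-6.4  7.2]; 75 [-7.3  5.1]; 90 [-7.7  2.7]; 105 [-7.6  0. ]; 120 [-7.  -2.6]; 135 [-5.8 -5.1]; clock: 23.62
eef_pos: [518.4, 236.0, 219.1]
eef_rot: [3.139, -0.011, 0.187]
wrist_force: [0.2, 0.1, -1.0]
finger_gap: 58.1
pivot [256.  113.6] blob ([254.4, 122.7], 326, [248, 110, 16, 25]) d [-1.6  9.1]
0 [ 0.5 10.4]; 15 [-1.5 10.6]; 30 [-3.5 10.1]; 45 [-5.3  9. ]; 60 [-6.7  7.1]; 75 [-7.7  4.8]; 90 [-8.1  2.2]; 105 [-8.  -0.7]; 120 [-7.3 -3.5]; 135 [-6.1 -6. ];
```

```bash
python3 -m handwheel '[[0,0,0.03,0],[0,0,0.06,0],[0,0,0.09,0],[0,0,0.12,0],[0,0,0.145,0]]' - 6; python3 tilt.py|head -1;  python3 -m handwheel '[[0,0,0.003,0],[0,0,0.006,0],[0,0,0.009,0],[0,0,0.012,0]]';python3 tilt.py|head -1
```

```text
clock: 24.3
eef_pos: [518.7, 235.3, 70.6]
eef_rot: [3.138, -0.007, 0.187]
wrist_force: [0.9, 0.5, -0.8]
finger_gap: 58.2
pivot [258.5 164.1] blob ([257.1, 171.9], 309, [251, 159, 15, 26]) d [-1.4  7.8]
clock: 24.85
eef_pos: [517.6, 234.9, 55.9]
eef_rot: [3.138, -0.003, 0.187]
wrist_force: [-1.2, -0.4, -0.7]
finger_gap: 57.8
pivot [258.7 168. ] blob ([257.0, 176.5], 312, [251, 164, 15, 25]) d [-1.7  8.5]
```

```bash
python3 -m handwheel '[[0,0,0.002,0],[0,0,0.004,0],[0,0,0.006,0],[0,0,0.006,0]]';python3 tilt.py|head -1; python3 -m handwheel '[[0,0,0.002,0],[0,0,0.004,0],[0,0,0.006,0],[0,0,0.006,0]]';python3 tilt.py|head -1
```

```text
clock: 25.4
eef_pos: [517.9, 234.9, 50.0]
eef_rot: [3.138, -0.004, 0.187]
wrist_force: [-0.5, -0.1, 4.6]
finger_gap: 58.4
pivot [258.9 169.7] blob ([257.0, 178.1], 303, [251, 166, 15, 25]) d [-1.9  8.4]
clock: 25.95
eef_pos: [518.4, 235.0, 44.7]
eef_rot: [3.138, -0.006, 0.187]
wrist_force: [-1.2, -0.4, 7.1]
finger_gap: 58.1
pivot [259.1 171.3] blob ([256.9, 178.1], 310, [251, 166, 15, 25]) d [-2.2  6.8]
```

```bash
python3 -m handwheel '[[0,0,0,0],[0,0,0,0],[0,0,-0.01,0],[0,0,-0.06,0],[0,0,-0.10,0]]' 0.15;  python3 -m handwheel '[[0,-0.03,-0.05,0],[-0.04,-0.06,-0.05,0],[-0.08,-0.06,-0.05,0],[-0.12,-0.06,-0.05,0],[-0.12,-0.06,-0.05,0]]';python3 - <<'E'
from h import *
b=cams.camera("scene")[:,:,::-1];t=cams.camera("top")[:,:,::-1]
cv2.imwrite("pics/top9.png",t)
o=np.zeros((400,800,3),np.uint8)
o[:,:400]=cv2.resize(b[120:220,210:310],(400,400),interpolation=cv2.INTER_CUBIC)
o[:,400:]=cv2.resize(t[120:280,175:335],(400,400),interpolation=cv2.INTER_CUBIC)
cv2.imwrite("pics/cup9.png",o)
g=t.min(2).astype(int); bg=cv2.medianBlur(t.min(2),21).astype(int)
B=[x for x in blobs((g-bg)>35,4) if 380<x[0][0]<510 and 120<x[0][1]<230];print(B)
print("strays",onz("top",[x[0] for x in B],11).round(1).tolist())
E
python3 go.py 520 0 200
```

```text
clock: 26.62
eef_pos: [517.9, 235.3, 147.0]
eef_rot: [3.138, -0.006, 0.187]
wrist_force: [0.4, -0.1, -0.6]
finger_gap: 79.8
clock: 27.25
eef_pos: [387.0, 272.1, 197.1]
eef_rot: [3.139, -0.007, 0.188]
wrist_force: [0.9, -0.4, 0.1]
finger_gap: 79.8
[([430.2, 161.2], 11, [429, 160, 4, 4]), ([421.5, 188.2], 13, [420, 187, 4, 4]), ([454.9, 192.3], 9, [454, 191, 3, 4])]
strays [[630.6, -279.0, 11.0], [559.0, -255.5, 11.0], [549.9, -343.3, 11.0]]
t=27.4 pos [388.9 272.3 196.9] yaw 10.7 j6 1.92 F [-0.5 -0.1  0.4] gap 80.1 | shift [ 0.0782  0.292  -0.0016] turn 0.0
```

View pics/cup9.png

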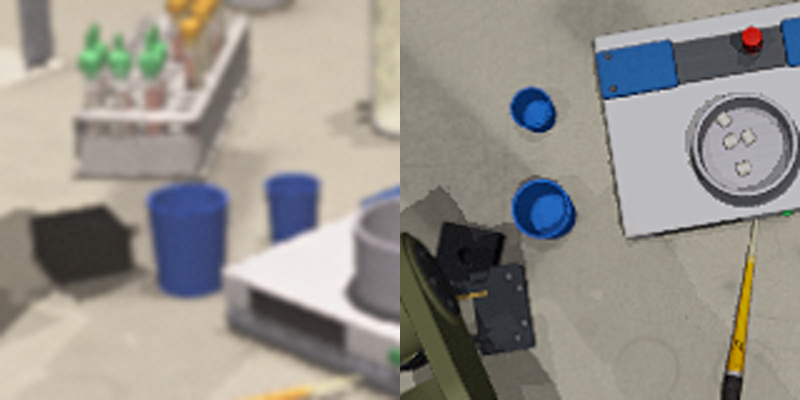

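```bash
python3 -m handwheel '[[0.03,0.05,0,0],[0.06,0.10,0,0],[0.08,0.15,0,0],[0.08,0.20,0,0],[0.08,0.25,0,0]]' 0.5 20; python3 go.py 559 -255.5 120
```

```text
clock: 27.98
eef_pos: [515.1, 39.4, 198.1]
eef_rot: [3.139, -0.008, 0.186]
wrist_force: [0.4, 0.1, 0.3]
finger_gap: 46.9
t=28.0 pos [515.1  39.4 198.1] yaw 10.7 j6 1.39 F [0.4 0.1 0.3] gap 46.9 | shift [-0.012   0.2977  0.0789] turn 0.0
```

```bash
python3 -m handwheel '[[-0.002,0.06,0,0],[-0.005,0.12,0,0],[-0.008,0.18,0,0],[-0.01,0.24,0.02,0],[-0.012,0.298,0.06,0]]'; python3 -m handwheel '[[0,0,0,0],[0,0,0,0]]';  python3 go.py 559 -255.5 10
python3 - <<'E'
from h import *
t=cams.camera("top")[:,:,::-1]
b=cams.camera("scene")[:,:,::-1]
for n,t in(("top",t),("scene",b)):
    g=t.min(2).astype(int); bg=cv2.medianBlur(np.ascontiguousarray(t.min(2)),21).astype(int)
    B=[x for x in blobs((g-bg)>(35 if n=="top" else 30),4) if (380<x[0][0]<510 and 120<x[0][1]<230 if n=="top" else 370<x[0][0]<450 and 220<x[0][1]<290)];print(n,B)
    if B:print("strays",onz(n,[x[0] for x in B],11 if n=="top" else 8).round(1).tolist())
E
```

```text
clock: 28.6
eef_pos: [558.7, -252.1, 144.0]
eef_rot: [3.137, -0.01, 0.185]
wrist_force: [0.4, 0.4, -0.3]
finger_gap: 47.0
clock: 28.85
eef_pos: [559.1, -252.3, 144.1]
eef_rot: [3.137, -0.01, 0.184]
wrist_force: [-0.3, -0.1, -0.3]
finger_gap: 47.1
t=28.9 pos [ 559.1 -252.3  144.1] yaw 10.6 j6 0.90 F [-0.3 -0.1 -0.3] gap 47.1 | shift [-0.002   0.0025  0.1341] turn 0.0
top [([453.0, 133.8], 5, [451, 133, 5, 3]), ([425.3, 149.9], 9, [423, 148, 5, 4]), ([415.0, 156.2], 6, [414, 155, 3, 3]), ([421.3, 158.5], 11, [419, 157, 5, 4]), ([415.8, 162.5], 8, [415, 161, 3, 4]), ([421.9, 182.6], 38, [418, 179, 9, 7]), ([400.3, 186.1], 29, [397, 182, 7, 8]), ([463.2, 188.5], 42, [458, 186, 10, 7]), ([405.2, 196.2], 5, [405, 195, 2, 4]), ([404.0, 202.8], 8, [403, 201, 3, 5]), ([467.4, 229.9], 7, [467, 228, 2, 5])]
strays [[705.6, -341.0, 11.0], [660.5, -266.4, 11.0], [643.1, -239.0, 11.0], [637.3, -255.6, 11.0], [626.4, -241.0, 11.0], [573.7, -256.6, 11.0], [563.5, -200.2, 11.0], [560.3, -365.4, 11.0], [537.4, -213.0, 11.0], [520.2, -209.8, 11.0], [452.6, -375.2, 11.0]]
scene [([377.4, 243.8], 21, [373, 242, 9, 4]), ([403.2, 243.5], 6, [402, 242, 4, 4]), ([389.0, 249.0], 13, [387, 248, 5, 3]), ([371.0, 263.5], 36, [367, 261, 9, 7]), ([415.7, 267.1], 9, [414, 266, 4, 3])]
strays [[559.7, -216.0, 8.0], [608.7, -253.0, 8.0], [564.3, -249.1, 8.0], [489.0, -266.2, 8.0], [555.4, -336.8, 8.0]]
```

```bash
python3 -m handwheel '[[0,0.0005,0.03,0],[0,0.0005,0.06,0],[0,0.0005,0.09,0],[0,0.0005,0.12,0],[0,0.0005,0.134,0]]'; python3 -m handwheel '[[0,0,0,0],[0,0,0,0],[0,0,0,0],[0,0,0,0],[0,0,0,0]]' 1 20;  python3 go.py 568 25 180
```

```text
clock: 29.58
eef_pos: [561.3, -251.3, 10.7]
eef_rot: [3.136, -0.011, 0.187]
wrist_force: [1.1, -0.4, -0.5]
finger_gap: 47.0
clock: 30.2
eef_pos: [561.6, -251.5, 11.4]
eef_rot: [3.136, -0.012, 0.187]
wrist_force: [-1.5, 1.3, 5.3]
finger_gap: 11.9
t=30.2 pos [ 561.6 -251.5   11.4] yaw 10.7 j6 0.90 F [-1.5  1.3  5.3] gap 11.9 | shift [ 0.0597 -0.2694 -0.1695] turn 0.0
```

```bash
python3 -m handwheel '[[0,0,-0.04,0],[0,0,-0.09,0],[0,0,-0.14,0],[0.01,-0.04,-0.17,0],[0.02,-0.09,-0.17,0]]'; python3 go.py 568 25 180; python3 -m handwheel '[[0.01,-0.05,0,0],[0.02,-0.10,0,0],[0.03,-0.15,0,0],[0.04,-0.18,0,0],[0.04,-0.18,0,0]]'; python3 go.py 568 25 86
```

```text
clock: 30.82
eef_pos: [563.0, -158.4, 183.6]
eef_rot: [3.133, -0.016, 0.186]
wrist_force: [0.5, 0.4, -0.8]
finger_gap: 12.0
t=30.8 pos [ 563.  -158.4  183.6] yaw 10.6 j6 1.05 F [ 0.5  0.4 -0.8] gap 12.0 | shift [ 0.0387 -0.1794  0.0028] turn 0.0
clock: 31.45
eef_pos: [569.1, 27.6, 182.7]
eef_rot: [3.134, -0.015, 0.188]
wrist_force: [0.8, -0.6, -0.2]
finger_gap: 11.8
t=31.4 pos [569.1  27.6 182.7] yaw 10.8 j6 1.37 F [ 0.8 -0.6 -0.2] gap 11.8 | shift [-0.003   0.0016  0.0967] turn 0.0
```

```bash
python3 -m handwheel '[[-0.003,0.0016,0.03,0],[-0.003,0.0016,0.06,0],[-0.003,0.0016,0.09,0],[-0.003,0.0016,0.096,0],[-0.003,0.0016,0.096,0]]'; python3 -m handwheel '[[0,0,0,0],[0,0,0,0],[0,0,-0.02,0],[0,0,-0.07,0],[0,0,-0.1,0]]' 0.68; python3 go.py 552 -341 140
```

```text
clock: 32.08
eef_pos: [568.2, 24.4, 87.2]
eef_rot: [3.133, -0.016, 0.188]
wrist_force: [0.4, -0.0, -0.6]
finger_gap: 12.1
clock: 32.7
eef_pos: [567.0, 24.9, 190.1]
eef_rot: [3.133, -0.018, 0.188]
wrist_force: [0.2, 0.6, 0.5]
finger_gap: 30.3
t=32.7 pos [567.   24.9 190.1] yaw 10.8 j6 1.37 F [0.2 0.6 0.5] gap 30.3 | shift [-0.084   0.3562  0.0517] turn 0.0
```

```bash
python3 -m handwheel '[[-0.01,0.06,0,0],[-0.03,0.12,0,0],[-0.05,0.18,0,0],[-0.06,0.24,0,0],[-0.07,0.30,0.02,0]]' 0.5
python3 - <<'E'
from h import *
t=cams.camera("top")[:,:,::-1]
cv2.imwrite("pics/top10.png",t)
o=cams.camera("scene")[:,:,::-1]; cv2.imwrite("pics/sc10.png",o)
b=np.zeros((480,800,3),np.uint8)
b[:480,:400]=cv2.resize(t[120:240,385:485],(400,480),interpolation=cv2.INTER_CUBIC)
b[:400,400:]=cv2.resize(o[210:290,360:440],(400,400),interpolation=cv2.INTER_CUBIC)
cv2.imwrite("pics/st10.png",b)
E
python3 go.py 552 -341 10
```

```text
clock: 33.33
eef_pos: [554.9, -284.0, 173.9]
eef_rot: [3.13, -0.021, 0.188]
wrist_force: [0.9, -0.0, 0.3]
finger_gap: 47.0
t=33.4 pos [ 553.1 -286.1  169.9] yaw 10.5 j6 0.85 F [ 0.  -0.  -0.7] gap 47.0 | shift [-0.0137  0.0526  0.1601] turn 0.0
```

View pics/st10.png

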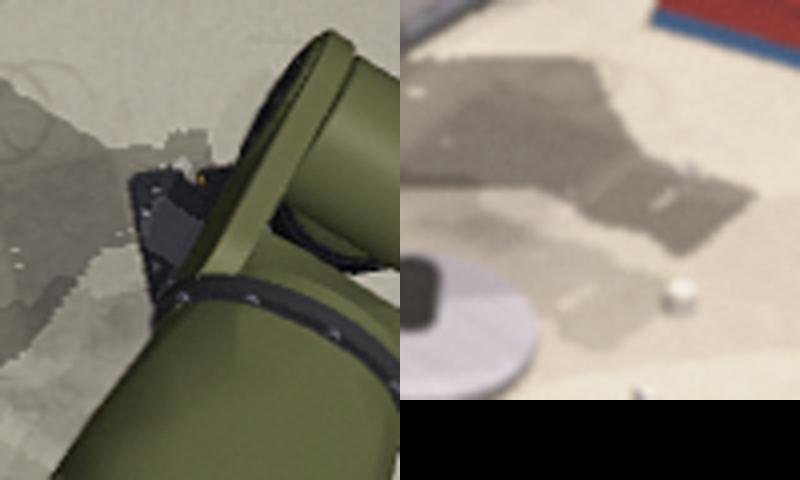

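```bash
python3 -m handwheel '[[-0.006,0.025,0,0],[-0.0135,0.0515,0.02,0],[-0.0135,0.0515,0.06,0],[-0.0135,0.0515,0.11,0],[-0.0135,0.0515,0.14,0]]'; python3 go.py 553 -340 10
```

```text
clock: 34.05
eef_pos: [551.2, -338.8, 28.3]
eef_rot: [3.135, -0.015, 0.184]
wrist_force: [-0.1, 0.2, -0.6]
finger_gap: 47.0
t=34.0 pos [ 551.2 -338.8   28.3] yaw 10.5 j6 0.77 F [-0.1  0.2 -0.6] gap 47.0 | shift [0.0012 0.0013 0.0183] turn 0.0
```

```bash
python3 -m handwheel '[[0.001,0.001,0.009,0],[0.001,0.001,0.018,0]]'; python3 -m handwheel '[[0,0,0,0],[0,0,0,0],[0,0,0,0],[0,0,0,0],[0,0,0,0]]' 1 20;  python3 go.py 568 25 190
```

```text
clock: 34.3
eef_pos: [553.5, -339.8, 11.2]
eef_rot: [3.134, -0.016, 0.184]
wrist_force: [0.3, -0.3, 1.6]
finger_gap: 47.2
clock: 34.92
eef_pos: [553.6, -339.9, 11.7]
eef_rot: [3.133, -0.017, 0.184]
wrist_force: [-0.6, -0.4, 3.6]
finger_gap: 12.1
t=34.9 pos [ 553.6 -339.9   11.7] yaw 10.5 j6 0.77 F [-0.6 -0.4  3.6] gap 12.1 | shift [ 0.0839 -0.3547 -0.1798] turn 0.0
```

```bash
python3 -m handwheel '[[0,0,-0.04,0],[0,0,-0.09,0],[0.01,-0.03,-0.14,0],[0.02,-0.08,-0.18,0],[0.03,-0.13,-0.18,0]]'; python3 -m handwheel '[[0.01,-0.05,0,0],[0.02,-0.10,0,0],[0.03,-0.15,0,0],[0.045,-0.19,0,0],[0.054,-0.222,0,0]]'; python3 go.py 568 25 86
```

```text
clock: 35.55
eef_pos: [556.8, -205.0, 194.3]
eef_rot: [3.131, -0.021, 0.183]
wrist_force: [0.8, 0.4, -0.9]
finger_gap: 12.2
clock: 36.17
eef_pos: [569.5, 24.9, 193.1]
eef_rot: [3.131, -0.021, 0.184]
wrist_force: [0.4, 0.2, -1.4]
finger_gap: 12.4
t=36.2 pos [569.5  24.9 193.1] yaw 10.5 j6 1.37 F [ 0.4  0.2 -1.4] gap 12.4 | shift [-0.0038 -0.0016  0.107 ] turn 0.0
```

```bash
python3 -m handwheel '[[-0.016,0,0.03,0],[-0.016,0,0.06,0],[-0.016,0,0.09,0],[-0.016,0,0.106,0],[-0.016,0,0.106,0]]'; python3 -m handwheel '[[0,0,0,0],[0,0,0,0],[0,0,-0.02,0],[0,0,-0.07,0],[0,0,-0.1,0]]' 0.68; python3 go.py 500 -120 190
```

```text
clock: 36.8
eef_pos: [556.0, 21.2, 86.2]
eef_rot: [3.131, -0.02, 0.184]
wrist_force: [-0.3, 0.5, -0.1]
finger_gap: 12.1
clock: 37.42
eef_pos: [554.3, 21.9, 189.2]
eef_rot: [3.13, -0.023, 0.184]
wrist_force: [-0.0, -0.5, 0.0]
finger_gap: 29.7
t=37.4 pos [554.3  21.9 189.2] yaw 10.5 j6 1.37 F [-0.  -0.5  0. ] gap 29.7 | shift [-0.0793  0.1296 -0.0011] turn 0.0
```

Now the third; re-measure it with the arm out of the way.

```bash
python3 -m handwheel '[[-0.04,0.04,0,0],[-0.06,0.08,0,0],[-0.08,0.13,0,0],[-0.08,0.13,0,0]]' 0.5
python3 - <<'E'
from h import *
t=cams.camera("top")[:,:,::-1];b=cams.camera("scene")[:,:,::-1]
cv2.imwrite("pics/top11.png",t)
for n,t in(("top",t),("scene",b)):
    g=t.min(2).astype(int); bg=cv2.medianBlur(np.ascontiguousarray(t.min(2)),21).astype(int)
    B=[x for x in blobs((g-bg)>(35 if n=="top" else 30),4) if (400<x[0][0]<480 and 130<x[0][1]<210 if n=="top" else 390<x[0][0]<450 and 220<x[0][1]<290)]
    for x in B: print(n,x,onz(n,[x[0]],11 if n=="top" else 8).round(1).tolist())
t=cv2.imread("pics/top11.png");g=t.min(2)[158:202,295:335].astype(int);B=blobs(g>215,4);print("bowl",B,g.max())
E
python3 go.py 631 -276 140
```

```text
clock: 37.92
eef_pos: [498.9, -123.2, 189.6]
eef_rot: [3.129, -0.024, 0.18]
wrist_force: [0.2, 1.2, 0.2]
finger_gap: 47.1
top ([430.2, 161.2], 11, [429, 160, 4, 4]) [[630.6, -279.0, 11.0]]
top ([412.0, 174.4], 5, [410, 174, 5, 2]) [[594.8, -230.8, 11.0]]
top ([430.0, 195.5], 4, [430, 194, 1, 4]) [[540.4, -277.6, 11.0]]
scene ([416.8, 242.6], 5, [416, 242, 3, 2]) [[637.3, -270.4, 8.0]]
bowl [] 199
t=38.0 pos [ 499.5 -120.6  189.4] yaw 10.5 j6 1.08 F [-0.2 -0.3 -0.2] gap 47.0 | shift [0.0998 0.1762 0.0538] turn 0.0
```

```bash
python3 -m handwheel '[[0.03,0.05,0,0],[0.06,0.10,0,0],[0.09,0.15,0.01,0],[0.101,0.176,0.05,0],[0.101,0.176,0.09,0]]'; python3 -m handwheel '[[0,0,0.02,0],[0,0,0.04,0]]';  python3 go.py 632.5 -275.5 10
```

```text
clock: 38.65
eef_pos: [634.3, -275.7, 102.0]
eef_rot: [3.13, -0.024, 0.183]
wrist_force: [-0.2, 0.5, -0.6]
finger_gap: 47.3
clock: 38.9
eef_pos: [636.1, -275.0, 62.0]
eef_rot: [3.13, -0.025, 0.185]
wrist_force: [0.7, 1.1, -0.3]
finger_gap: 47.3
t=38.9 pos [ 636.1 -275.    62. ] yaw 10.6 j6 0.92 F [ 0.7  1.1 -0.3] gap 47.3 | shift [-0.0049 -0.0008  0.0518] turn 0.0
```

```bash
python3 -m handwheel '[[-0.004,-0.001,0.02,0],[-0.004,-0.001,0.04,0],[-0.004,-0.001,0.052,0],[-0.004,-0.001,0.052,0]]'; python3 -m handwheel '[[0,0,0,0],[0,0,0,0],[0,0,0,0],[0,0,0,0],[0,0,0,0]]' 1 20;  python3 go.py 568 25 190
```

```text
clock: 39.4
eef_pos: [633.7, -275.1, 9.7]
eef_rot: [3.129, -0.025, 0.185]
wrist_force: [0.2, 0.4, -0.3]
finger_gap: 46.7
clock: 40.02
eef_pos: [633.7, -275.1, 9.8]
eef_rot: [3.129, -0.025, 0.185]
wrist_force: [0.9, 0.1, -1.0]
finger_gap: 12.2
t=40.0 pos [ 633.7 -275.1    9.8] yaw 10.6 j6 0.92 F [ 0.9  0.1 -1. ] gap 12.2 | shift [-0.0049 -0.3048 -0.1842] turn 0.0
```

```bash
python3 -m handwheel '[[0,0,-0.04,0],[0,0,-0.09,0],[0,-0.03,-0.14,0],[0,-0.08,-0.18,0],[0,-0.13,-0.18,0]]'; python3 -m handwheel '[[0,-0.05,0,0],[0,-0.10,0,0],[0,-0.14,0,0],[0,-0.165,0,0],[0,-0.172,0,0]]'; python3 go.py 578 27 86
```

```text
clock: 40.65
eef_pos: [605.6, -145.2, 191.6]
eef_rot: [3.127, -0.03, 0.184]
wrist_force: [1.5, -0.2, -0.1]
finger_gap: 11.8
clock: 41.28
eef_pos: [574.0, 25.0, 189.3]
eef_rot: [3.127, -0.03, 0.186]
wrist_force: [-0.1, -0.6, 0.5]
finger_gap: 12.0
t=41.3 pos [574.   25.  189.3] yaw 10.6 j6 1.37 F [-0.1 -0.6  0.5] gap 12.0 | shift [ 0.0012 -0.0027  0.1033] turn 0.0
```

```bash
python3 -m handwheel '[[0.002,-0.001,0.03,0],[0.002,-0.001,0.06,0],[0.002,-0.001,0.09,0],[0.002,-0.001,0.102,0],[0.002,-0.001,0.102,0]]'; python3 -m handwheel '[[0,0,0,0],[0,0,0,0],[0,0,-0.02,0],[0,0,-0.07,0],[0,0,-0.1,0]]' 0.68; python3 -m handwheel '[[-0.04,0.04,0,0],[-0.06,0.08,0,0],[-0.08,0.13,0,0],[-0.08,0.16,0,0]]' 0.5;python3 - <<'E'
from h import *
t=cams.camera("top")[:,:,::-1]
o=np.zeros((480,800,3),np.uint8)
o[:,:480]=cv2.resize(t[145:215,280:350],(480,480),interpolation=cv2.INTER_CUBIC)
o[:320,480:]=cv2.resize(t[145:265,370:490],(320,320),interpolation=cv2.INTER_CUBIC)
cv2.imwrite("pics/b12.png",o)
E
python3 go.py 442 -285 120
```

```text
clock: 41.9
eef_pos: [579.1, 25.0, 87.2]
eef_rot: [3.127, -0.03, 0.185]
wrist_force: [0.1, 0.2, 0.8]
finger_gap: 11.9
clock: 42.52
eef_pos: [576.4, 25.9, 190.2]
eef_rot: [3.126, -0.033, 0.185]
wrist_force: [0.2, -0.6, 0.1]
finger_gap: 29.8
clock: 43.02
eef_pos: [526.6, -148.2, 191.1]
eef_rot: [3.125, -0.034, 0.184]
wrist_force: [0.3, 0.3, -1.1]
finger_gap: 47.2
t=43.1 pos [ 527.3 -150.5  191. ] yaw 10.5 j6 1.04 F [ 0.  -2.  -0.7] gap 46.9 | shift [-0.1107  0.1156  0.0693] turn 0.0
```

View pics/b12.png

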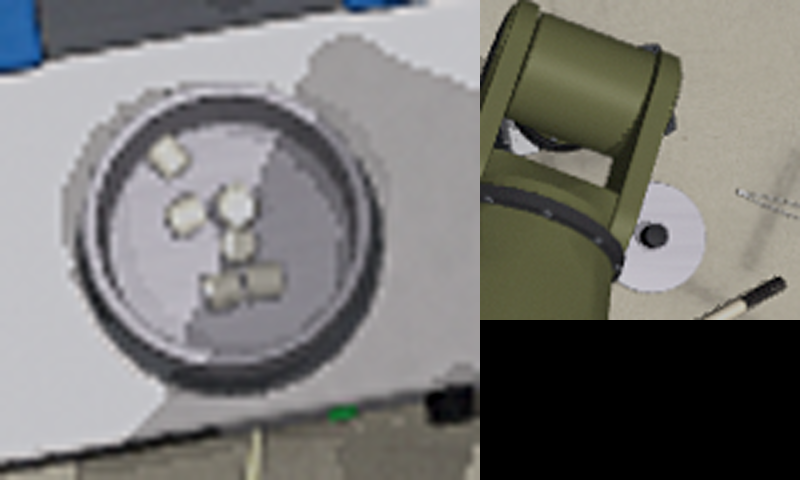

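```bash
python3 -m handwheel '[[-0.04,0.04,0,0],[-0.08,0.08,0,0],[-0.11,0.115,0.02,0],[-0.11,0.115,0.06,0],[-0.11,0.115,0.08,0]]' 0.45; python3 -m handwheel '[[0,0,0,0],[0,0,0,0]]';  python3 go.py 442.5 -284.5 23
```

```text
clock: 43.7
eef_pos: [442.4, -284.5, 108.1]
eef_rot: [3.125, -0.033, 0.182]
wrist_force: [0.5, -0.1, 0.4]
finger_gap: 51.6
clock: 43.95
eef_pos: [442.8, -284.6, 109.3]
eef_rot: [3.124, -0.034, 0.182]
wrist_force: [-0.2, -0.7, 0.0]
finger_gap: 51.8
t=44.0 pos [ 442.8 -284.6  109.3] yaw 10.4 j6 0.73 F [-0.2 -0.7  0. ] gap 51.8 | shift [-0.0033 -0.0017  0.0862] turn 0.0
```

```bash
python3 -m handwheel '[[-0.001,0,0.02,0],[-0.002,0,0.04,0],[-0.003,-0.001,0.06,0],[-0.003,-0.0015,0.078,0],[-0.003,-0.0015,0.085,0]]';python3 -m handwheel '[[0,0,0,0],[0,0,0,0],[0,0,0,0],[0,0,0,0],[0,0,0,0]]' 1 40; python3 go.py 568 25 160
```

```text
clock: 44.58
eef_pos: [442.9, -284.5, 23.9]
eef_rot: [3.124, -0.034, 0.182]
wrist_force: [-0.0, 0.7, -0.3]
finger_gap: 51.4
clock: 45.2
eef_pos: [443.1, -284.7, 24.4]
eef_rot: [3.124, -0.035, 0.182]
wrist_force: [-0.6, 0.6, 6.4]
finger_gap: 23.1
t=45.2 pos [ 443.1 -284.7   24.4] yaw 10.4 j6 0.73 F [-0.6  0.6  6.4] gap 23.1 | shift [ 0.1835 -0.2796 -0.1343] turn 0.0
```

```bash
python3 -m handwheel '[[0,0,-0.04,0],[0,0,-0.09,0],[0.03,-0.05,-0.14,0],[0.06,-0.09,-0.15,0],[0.09,-0.13,-0.15,0]]'; python3 -m handwheel '[[0.03,-0.04,0,0],[0.06,-0.08,0,0],[0.08,-0.12,0,0],[0.09,-0.145,0,0],[0.09,-0.148,0,0]]'; python3 go.py 569 25 130
```

```text
clock: 45.82
eef_pos: [503.4, -137.3, 176.8]
eef_rot: [3.122, -0.037, 0.182]
wrist_force: [0.9, 0.3, -1.7]
finger_gap: 23.2
clock: 46.45
eef_pos: [565.1, 25.8, 176.9]
eef_rot: [3.123, -0.037, 0.184]
wrist_force: [1.0, 0.6, -2.1]
finger_gap: 23.1
t=46.5 pos [565.1  25.8 176.9] yaw 10.6 j6 1.38 F [ 1.   0.6 -2.1] gap 23.1 | shift [0.002  0.0006 0.047 ] turn 0.0
```

```bash
python3 -m handwheel '[[0.002,0.0005,0.02,0],[0.002,0.0005,0.035,0],[0.002,0.0005,0.047,0],[0.002,0.0005,0.047,0]]'; python3 go.py 569 25 120.5
```

```text
clock: 46.95
eef_pos: [568.6, 24.7, 129.2]
eef_rot: [3.123, -0.035, 0.184]
wrist_force: [-0.3, 0.2, -1.2]
finger_gap: 23.3
t=47.0 pos [568.6  24.7 129.2] yaw 10.5 j6 1.38 F [-0.3  0.2 -1.2] gap 23.3 | shift [ 0.0002 -0.0003  0.0087] turn 0.0
```

```bash
python3 -m handwheel '[[0,0,0.003,0],[0,0,0.006,0],[0,0,0.009,0],[0,0,0.010,0]]'; python3 go.py 569 25 120.5
```

```text
clock: 47.45
eef_pos: [569.2, 24.5, 120.4]
eef_rot: [3.123, -0.036, 0.184]
wrist_force: [-10.0, -1.3, 18.8]
finger_gap: 23.8
t=47.5 pos [569.2  24.5 120.4] yaw 10.5 j6 1.38 F [-10.   -1.3  18.8] gap 23.8 | shift [-0.0001 -0.0005 -0.0001] turn 0.0
```

```bash
python3 -m handwheel '[[-0.0015,0,0,0],[-0.0015,0,0,0]]'; python3 -m handwheel '[[0,0,0,0],[0,0,0,0],[0,0,-0.02,0],[0,0,-0.07,0],[0,0,-0.1,0]]' 0.45; python3 -m handwheel '[[-0.04,0.06,0,0],[-0.08,0.12,0,0],[-0.10,0.18,0,0],[-0.10,0.24,0,0],[-0.1,0.24,0,0]]'
python3 - <<'E'
from h import *
t=cams.camera("top")[:,:,::-1];b=cams.camera("scene")[:,:,::-1]
cv2.imwrite("pics/top13.png",t)
o=np.zeros((560,800,3),np.uint8)
o[:400,:400]=cv2.resize(t[120:220,265:365],(400,400),interpolation=cv2.INTER_CUBIC)
o[:400,400:]=cv2.resize(b[140:220,275:355],(400,400),interpolation=cv2.INTER_CUBIC)
o[400:,:280]=cv2.resize(t[130:210,180:320],(280,160)); o[400:,300:640]=cv2.resize(t[120:200,390:560],(340,160))
cv2.imwrite("pics/fin.png",o)
H,S,V=cv2.split(cv2.cvtColor(t.copy(),cv2.COLOR_BGR2HSV))
D=[x for x in blobs(V<60,15) if 290<x[0][0]<340 and 150<x[0][1]<200];print(D)
for x in D:print(onz("top",[x[0]],134))
print("expected disc px",proj("top",[[568.1,25,102],[568.1,25,134]]).round(1).tolist())
E
python3 go.py 569 25 120.5
```

```text
clock: 47.7
eef_pos: [567.9, 24.2, 120.7]
eef_rot: [3.122, -0.037, 0.184]
wrist_force: [-0.2, -0.3, 2.2]
finger_gap: 23.5
clock: 48.32
eef_pos: [564.2, 25.5, 222.8]
eef_rot: [3.122, -0.038, 0.184]
wrist_force: [1.0, -0.1, -0.5]
finger_gap: 52.1
clock: 48.95
eef_pos: [509.2, -231.7, 223.4]
eef_rot: [3.122, -0.038, 0.181]
wrist_force: [-0.4, -0.1, -0.3]
finger_gap: 51.3
[([313.0, 176.3], 72, [309, 172, 10, 10]), ([295.8, 191.8], 16, [293, 187, 8, 10])]
[[565.64862155  22.30753308 134.        ]]
[[528.28074441  61.79029315 134.        ]]
expected disc px [[312.3, 177.4], [311.9, 175.2]]
t=49.0 pos [ 509.4 -229.7  223.2] yaw 10.4 j6 0.89 F [-0.2  0.7 -0. ] gap 51.9 | shift [ 0.1007 -0.2417  0.102 ] turn 0.0
```

View pics/fin.png

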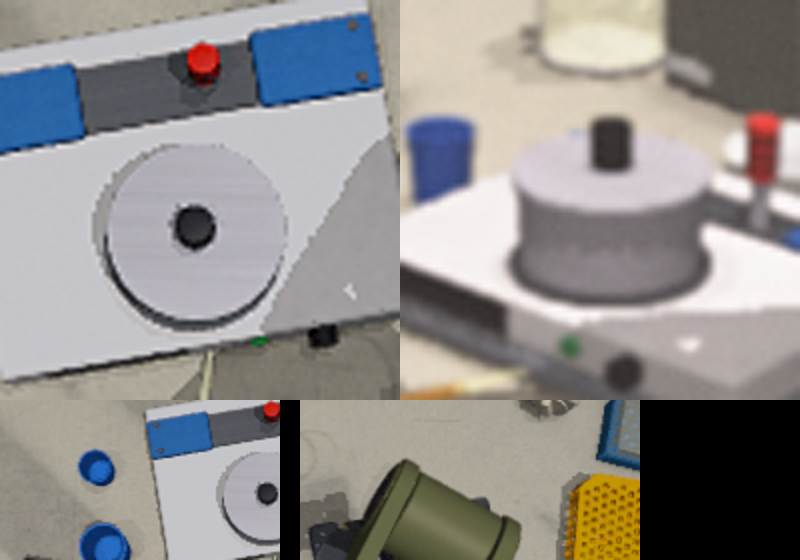

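```bash
python3 -m handwheel '[[-0.03,-0.05,-0.02,0],[-0.06,-0.10,-0.03,0],[-0.09,-0.15,-0.03,0],[-0.1,-0.20,-0.03,0],[-0.1,-0.25,-0.03,0]]'; python3 -m handwheel '[[0,0,0,0],[0,0,0,0],[0,0,0,0],[0,0,0,0]]'
python3 - <<'E'
from h import *
t=cams.camera("top")[:,:,::-1];cv2.imwrite("pics/top14.png",t)
g=t.min(2).astype(int); bg=cv2.medianBlur(np.ascontiguousarray(t.min(2)),21).astype(int)
print([x for x in blobs((g-bg)>30,5) if 170<x[0][0]<510 and 95<x[0][1]<290 and x[1]<60])
a=cv2.absdiff(cv2.imread("pics/top0.png"),t).max(2)
print([x for x in blobs(a>50,6) if 370<x[0][0] and x[0][1]<290])
E
```

```text
clock: 49.68
eef_pos: [363.4, 0.8, 244.7]
eef_rot: [3.122, -0.039, 0.183]
wrist_force: [1.0, -0.8, 0.1]
finger_gap: 51.8
clock: 50.18
eef_pos: [363.5, 0.3, 244.6]
eef_rot: [3.122, -0.039, 0.181]
wrist_force: [0.8, -0.5, -0.3]
finger_gap: 51.8
[([430.2, 98.2], 25, [427, 97, 9, 5]), ([497.4, 99.5], 11, [497, 96, 2, 7]), ([357.7, 145.0], 33, [353, 142, 8, 8]), ([297.7, 152.2], 36, [286, 150, 25, 5]), ([170.6, 158.0], 7, [168, 155, 5, 7]), ([260.1, 161.8], 36, [257, 159, 9, 9]), ([366.4, 193.8], 39, [361, 188, 9, 10]), ([267.7, 211.4], 37, [265, 207, 9, 8]), ([290.7, 214.8], 11, [287, 214, 9, 2]), ([305.3, 219.7], 41, [301, 217, 10, 7]), ([310.2, 230.0], 5, [310, 228, 2, 5]), ([304.2, 246.7], 26, [298, 245, 11, 4]), ([346.2, 246.0], 13, [343, 245, 7, 3]), ([381.8, 249.7], 15, [380, 247, 5, 7]), ([279.2, 253.2], 5, [278, 252, 3, 3]), ([463.6, 261.8], 15, [459, 259, 10, 7]), ([446.2, 271.3], 10, [443, 269, 8, 5])]
[([427.5, 162.2], 6, [427, 160, 3, 5]), ([452.7, 192.9], 9, [451, 190, 5, 6]), ([415.2, 224.7], 25, [412, 215, 12, 21]), ([429.2, 241.8], 250, [414, 228, 35, 25]), ([434.4, 233.0], 87, [428, 228, 13, 10])]
```

```bash
python3 -c "
from cell import manip
print(manip.sign_off())"
```

```text
the job is handed in; nothing more can be done
None
```

The job is handed in at about 50 s of the 200 s, with every step done in the order asked.

- **Pin:** It went into the hole until it bottomed. I pressed it to 21 N, with the nose reading about 25 mm above the bench against 26 mm expected. The last picture still shows it standing there.
- **Pouring:** I tipped the cup over the bowl rim by pivoting it in the grip, and a picture afterwards showed four cylinders in the bowl. An upward jerk then righted the cup, and I pressed it down flat on the bench. It stands upright and empty.
- **Strays:** All three were picked up one by one and dropped into the bowl.
- **Lid:** It reached the seating height to within a millimetre, looks level, and its knob is about 4 mm or less from the measured bowl centre. There was a 10 N sideways force as it went down, which fell to near zero after a 1.5 mm shift.

**Bowl count not fully confirmed:** the last look into the bowl showed six cylinders, not seven. One looks larger and is probably stacked on another, still below the lid's plug. A final check of the bench found no stray in the area where they had stood.

**Other disagreements:** the two cameras put the strays 5–6 mm apart, so I grasped at values in between and all three grips held. By the end the tool had drifted about 2° off vertical, without visible effect.

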